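# Snap the lid of the wheel pail shut all round

## Task

The red lid of the frosted pail of spare toy wheels is on, but some of the six sections of its rim still stand proud. Press round the rim with your fingertips until every section has clicked fully shut, then take the hand away. Nothing is to be picked up: leave the pail standing where it is, not lifted, tipped or shoved along, and do not disturb the toys, bowl, vase, loose wheels and mallet around it.

Things in the scene. Friction and masses are not known exactly. Their poses are not given: they have to be found in the camera images.
- pail: round frosted pail of spare wooden wheels, with a red lid on it; loose on the table, 0.7 to 1.0 kg. Foot 118 mm across, body 131 mm across at the top, lid 147 mm across; 120 mm high to the top of the lid rim when shut. A wire bail hangs down one side. Origin: centre of its underside on the table; z up; its yaw is random
- rim0 (a joint): section 0 of the lid's red rim (it spans from 0 to 60 degrees about the pail's axis, counter-clockwise from above, from the pail's own x axis): angle in rad, 0 to 0.05 = standing proud, 0.30 = fully shut. Pressing a shut section again does no harm. A snap: it springs back up if let go before about 0.2 and pulls itself shut beyond; 6 to 9 N straight down at its press point carries it over, then it stands on a hard stop
- rim0_press (a point): press point of section 0: on its top face, half-way along its 60 degree arc (70 mm long), 64 mm from the pail's axis, marked by a pale moulded line; the top face is 25 mm wide, 48 to 73 mm from the axis. About 126 mm above the table when proud, 120 mm when shut (6 mm travel); outer edge 128 mm when proud
- rim1 (a joint): section 1 of the lid's red rim (it spans from 60 to 120 degrees about the pail's axis, counter-clockwise from above, from the pail's own x axis): angle in rad, 0 to 0.05 = standing proud, 0.30 = fully shut. Pressing a shut section again does no harm. A snap: it springs back up if let go before about 0.2 and pulls itself shut beyond; 6 to 9 N straight down at its press point carries it over, then it stands on a hard stop
- rim1_press (a point): press point of section 1: on its top face, half-way along its 60 degree arc (70 mm long), 64 mm from the pail's axis, marked by a pale moulded line; the top face is 25 mm wide, 48 to 73 mm from the axis. About 126 mm above the table when proud, 120 mm when shut (6 mm travel); outer edge 128 mm when proud
- rim2 (a joint): section 2 of the lid's red rim (it spans from 120 to 180 degrees about the pail's axis, counter-clockwise from above, from the pail's own x axis): angle in rad, 0 to 0.05 = standing proud, 0.30 = fully shut. Pressing a shut section again does no harm. A snap: it springs back up if let go before about 0.2 and pulls itself shut beyond; 6 to 9 N straight down at its press point carries it over, then it stands on a hard stop
- rim2_press (a point): press point of section 2: on its top face, half-way along its 60 degree arc (70 mm long), 64 mm from the pail's axis, marked by a pale moulded line; the top face is 25 mm wide, 48 to 73 mm from the axis. About 126 mm above the table when proud, 120 mm when shut (6 mm travel); outer edge 128 mm when proud
- rim3 (a joint): section 3 of the lid's red rim (it spans from 180 to 240 degrees about the pail's axis, counter-clockwise from above, from the pail's own x axis): angle in rad, 0 to 0.05 = standing proud, 0.30 = fully shut. Pressing a shut section again does no harm. A snap: it springs back up if let go before about 0.2 and pulls itself shut beyond; 6 to 9 N straight down at its press point carries it over, then it stands on a hard stop
- rim3_press (a point): press point of section 3: on its top face, half-way along its 60 degree arc (70 mm long), 64 mm from the pail's axis, marked by a pale moulded line; the top face is 25 mm wide, 48 to 73 mm from the axis. About 126 mm above the table when proud, 120 mm when shut (6 mm travel); outer edge 128 mm when proud
- rim4 (a joint): section 4 of the lid's red rim (it spans from 240 to 300 degrees about the pail's axis, counter-clockwise from above, from the pail's own x axis): angle in rad, 0 to 0.05 = standing proud, 0.30 = fully shut. Pressing a shut section again does no harm. A snap: it springs back up if let go before about 0.2 and pulls itself shut beyond; 6 to 9 N straight down at its press point carries it over, then it stands on a hard stop
- rim4_press (a point): press point of section 4: on its top face, half-way along its 60 degree arc (70 mm long), 64 mm from the pail's axis, marked by a pale moulded line; the top face is 25 mm wide, 48 to 73 mm from the axis. About 126 mm above the table when proud, 120 mm when shut (6 mm travel); outer edge 128 mm when proud
- rim5 (a joint): section 5 of the lid's red rim (it spans from 300 to 360 degrees about the pail's axis, counter-clockwise from above, from the pail's own x axis): angle in rad, 0 to 0.05 = standing proud, 0.30 = fully shut. Pressing a shut section again does no harm. A snap: it springs back up if let go before about 0.2 and pulls itself shut beyond; 6 to 9 N straight down at its press point carries it over, then it stands on a hard stop
- rim5_press (a point): press point of section 5: on its top face, half-way along its 60 degree arc (70 mm long), 64 mm from the pail's axis, marked by a pale moulded line; the top face is 25 mm wide, 48 to 73 mm from the axis. About 126 mm above the table when proud, 120 mm when shut (6 mm travel); outer edge 128 mm when proud
- engine_center (a point): bystander: honey-coloured wooden toy locomotive, 150 x 84 x 120 mm high; point 55 mm above the table, on its middle
- tree_tall_center (a point): bystander: turned wooden fir tree, 72 mm across, 170 mm high; point 85 mm above the table, on its middle
- tree_small_center (a point): bystander: turned wooden fir tree, 58 mm across, 120 mm high; point 60 mm above the table, on its middle
- vase_center (a point): bystander: turned wooden vase, 88 mm across, 120 mm high; point 60 mm above the table, on its middle
- bowl_center (a point): bystander: dark wooden bowl, 132 mm across, 48 mm high; point 24 mm above the table, on its middle
- wheel_a_center (a point): bystander: wooden toy wheel lying flat, 40 mm across, 14 mm high; point 7 mm above the table, on its middle
- wheel_b_center (a point): bystander: wooden toy wheel lying flat, 40 mm across, 14 mm high; point 7 mm above the table, on its middle
- mallet_center (a point): bystander: wooden mallet lying down, head 50 mm thick and 85 mm wide, handle 215 mm long towards its own -x; this point is the middle of the head; point 25 mm above the table

How it is judged:
By the outcome, as a careful person would: the job done as asked, in the order asked, and still so for the second after the job is handed in, with the robot touching nothing.
It also fails if it takes over 48 s, if anything falls off the work surface, if the arm or the gripper's body presses on something with over 40 N, if the wrist force passes 120 N, or if a joint passes its speed limit or range.

## Robot

A 7-joint arm with a two-finger parallel gripper is mounted at the origin on the work surface. World frame = base frame: x ahead of the robot, y to its left, z up, the work surface at z = 0. Lengths are in m, angles in rad, forces in N, time in s.
With the tool pointing down it reaches from about 0.425 to 0.95 m from the base axis. Payload 16.7 kg.
Tool frame: the origin (TCP) lies between the finger pads; the fingertips stand 14 mm ahead of it and the grasp point (between the pads) lies 5 mm behind it; z points along the fingers, y is the line along which they close (so a half turn about z gives the same grasp; the last joint's range is limited). The gripper opens to 94 mm and grips with 3 to 60 N. Pads are 16 mm wide; open, the fingers measure 119 mm over their backs; the gripper's body (75 mm by 177 mm) begins 78 mm behind the grasp point.
Start: joints at [1.153, 0.426, 0.074, 1.606, -0.034, 1.111, -0.067], TCP at [0.179, -0.651, 0.219] pointing down, gripper open.
Joint ranges: [-2.85, 2.85], [-0.5, 2.14], [-1.23, 1.37], [0.21, 2.46], [-1.02, 4.16], [0.16, 2.05], [-2.73, 2.73]. Speed limits (rad/s): [1.89, 1.89, 2.39, 2.39, 3.01, 3.01, 3.01].

## Interface

Orientations are given as a 3x3 rotation matrix whose columns are the frame's x, y, z axes.
In Python, from cell import arm gives the robot as it stands.
- The arm moves only by the tool jog_arm, never from a script. Its argument "series" is one flat list of numbers, 6 for each row, row after row: the shift along the tool's x, y, z in m, then the turn, a rotation vector about the tool's x, y, z in rad. In form: [x, y, z, ax, ay, az, x, y, z, ax, ay, az, ...]. A call has 1 to 20 rows; each row shifts and turns the commanded pose from where the row before left it, along the tool's axes as they then stand; what a row does not reach is not made up. A row lasts 1/12 s, in which the tool goes at most 41.7 mm and 7.16 degrees, less where a joint would pass 70% of its speed; a pose out of reach is approached as far as the arm can. A call with a gripper value outside its range is refused whole. "jaw" is the opening, from 0 (shut) to 1 (fully open), set as the call begins (left out, the last holds). The fingers move at their own pace and stop on an object; the grip force is fixed at half the most. Time passes only in rows, so rows that do not move let the fingers close. It gives the time, the measured TCP pose, the force, the opening and the grip force at its end, in the units of the state.
- arm.read_state(): the state, without advancing time (a new reading comes with each control period).
- arm.capture(name): name is "scene" or "top" or "wrist"; returns the picture (480x640x3 uint8, red, green, blue); there is no depth.
- arm.camera_info(name): a dict with "fov_y" (degrees; the focal length in pixels is half the picture's height over the tangent of half this angle, whatever the lens; pixels are square), "cx", "cy" (the principal point, pixels), "R" (3x3) and "t" (3): a world point X has camera coordinates R X + t. Camera axes: x right, y down, z forward; pixel columns grow to the right and rows downward; lengths in m; the calibration is good to about 2 mm. The wrist camera is an equidistant fisheye: a pixel r from the principal point sees the ray r / f radians off the axis. A picture is of the moment at which its call begins: read the wrist's pose just before it. camera_info takes no time and is no camera call; for the wrist camera it gives the pose at the moment of the call.
- arm.finish_job(): hands the job in; it is judged then, once.
Trained networks look in the newest picture that a camera, given by its name, has taken for a name from the list of things; names that differ only in an ending like _2 or _b are one class to them, and where a whole thing is asked for, a point or a joint stands for the part that bears it (a point fixed in the world has none). Each returns a list of dicts, best first, with "score" (0 to 1); they miss things now and then, are a little off and sometimes report something else, mostly with a low value. They report only what shows in the picture. A call takes as long as a camera call.
- arm.outline_of(camera, label): "region" (480x640 bool, what is visible of it) and "box" ([left, top, width, height] in pixels, round what is visible of it).
- arm.landmark_of(camera, label): "at" ([row, column] in pixels: a listed point, or the origin of a listed thing).
The state is a dict: "time_s": time; "q": joint angles; "qvel": joint speeds; "effort": joint torques, N m; "position": TCP position; "orientation": TCP orientation; "contact_force": force on the tool from outside, world axes, zero at the start; "wrist_torque": the same for the moment, N m; "opening": finger opening in m; "grip_force": force on a finger pad.
Only numpy, scipy, OpenCV 4.12 (cv2) and the standard library are available. Lean on these libraries where they do the work, as an engineer would, in place of code of your own. Each camera call takes 0.05 s, during which the arm holds its last target. There are 200 camera calls.

## Working session

There is one attempt and no reset: what is moved stays moved. The work goes in short steps, Python scripts to look and compute and a tool call to move; the robot and the scene stay as the last step left them, time stands still between calls to the robot, and variables do not carry over. Pictures are saved under pics/ and viewed, at most 10 in all, crops included, and the job is handed in when it is done.

Besides the shell and the picture viewer there is one more tool, called after ">>>" as name(argument=value, ...), one argument or row to a line, values as JSON. jog_arm: Moves the arm, as the interface text tells. Its arguments: {"type":"object","properties":{"series":{"type":"array","items":{"type":"number"}},"jaw":{"type":"number"}},"required":["series"]}

```bash
mkdir -p pics && cat > h.py <<'E'
import numpy as np, cv2
from cell import arm
def ray(cam,rc,info=None):
    i=info or arm.camera_info(cam); f=240/np.tan(np.radians(i["fov_y"]/2))
    R=np.array(i["R"]);t=np.array(i["t"])
    x=(rc[1]-i["cx"]);y=(rc[0]-i["cy"])
    if cam=="wrist":
        r=np.hypot(x,y)+1e-9;a=r/f;d=np.array([x/r*np.sin(a),y/r*np.sin(a),np.cos(a)])
    else: d=np.array([x/f,y/f,1.])
    return -R.T@t, R.T@d
def atz(cam,rc,z,info=None):
    o,d=ray(cam,rc,info); return o+d*(z-o[2])/d[2]
def proj(cam,X,info=None):
    i=info or arm.camera_info(cam); f=240/np.tan(np.radians(i["fov_y"]/2))
    c=np.array(i["R"])@X+np.array(i["t"])
    if cam=="wrist":
        r=np.hypot(c[0],c[1])+1e-12;a=np.arctan2(r,c[2]);return i["cy"]+c[1]/r*a*f,i["cx"]+c[0]/r*a*f
    return i["cy"]+c[1]/c[2]*f,i["cx"]+c[0]/c[2]*f
def save(n,im): cv2.imwrite("pics/"+n,cv2.cvtColor(im,cv2.COLOR_RGB2BGR))
E
python3 - <<'E'
from h import *
np.set_printoptions(precision=3,suppress=True)
ims={c:arm.capture(c) for c in("scene","top")}
save("a.png",np.hstack([cv2.resize(ims[c],(400,300)) for c in ims])); save("top.png",ims["top"])
for c in ims:
    print(c,arm.camera_info(c)["fov_y"],ray(c,(240,320)))
H={"pail":0,"engine_center":.055,"tree_tall_center":.085,"tree_small_center":.06,"vase_center":.06,"bowl_center":.024,"mallet_center":.025,"wheel_a_center":.007}
H.update({f"rim{k}_press":.126 for k in range(6)})
for n,z in H.items():
    for c in ims:
        for d in arm.landmark_of(c,n)[:2]:
            print(n,c,round(d["score"],2),np.round(d["at"]),atz(c,d["at"],z))
s=arm.read_state();print(s["time_s"],s["position"],s["orientation"],s["contact_force"])
E
```

```text
scene 54.47677691692726 (array([0.843, 0.441, 1.017]), array([-0.289, -0.407, -0.866]))
top 48.41282878687954 (array([ 0.309, -0.02 ,  1.183]), array([ 0.188,  0.018, -0.982]))
pail scene 0.62 [225. 292.] [ 0.532 -0.116  0.   ]
pail top 0.86 [241. 371.] [ 0.537 -0.113  0.   ]
pail top 0.69 [242. 404.] [ 0.535 -0.187  0.   ]
engine_center scene 0.94 [378. 427.] [0.546 0.377 0.055]
engine_center top 0.97 [228. 151.] [0.542 0.367 0.055]
tree_tall_center scene 0.95 [241. 193.] [ 0.763 -0.176  0.085]
tree_tall_center top 0.59 [135. 404.] [ 0.756 -0.176  0.085]
tree_small_center scene 0.62 [383. 296.] [0.763 0.225 0.06 ]
tree_small_center top 0.97 [135. 224.] [0.757 0.22  0.06 ]
vase_center scene 0.73 [282. 230.] [ 0.749 -0.048  0.06 ]
vase_center top 0.79 [143. 338.] [ 0.744 -0.034  0.06 ]
bowl_center scene 0.91 [311. 495.] [0.314 0.363 0.024]
bowl_center top 0.71 [333. 148.] [0.319 0.364 0.024]
mallet_center scene 0.97 [165. 212.] [ 0.599 -0.392  0.025]
mallet_center scene 0.67 [184. 305.] [ 0.438 -0.184  0.025]
mallet_center top 0.9 [213. 498.] [ 0.602 -0.393  0.025]
wheel_a_center scen
[... 475 characters left out ...]
.572 -0.171  0.126]
rim2_press top 0.97 [213. 404.] [ 0.572 -0.169  0.126]
rim3_press scene 0.8 [212. 267.] [ 0.595 -0.112  0.126]
rim3_press top 0.68 [201. 376.] [ 0.596 -0.112  0.126]
rim4_press scene 0.72 [222. 294.] [ 0.563 -0.051  0.126]
rim4_press scene 0.72 [213. 268.] [ 0.595 -0.109  0.126]
rim4_press top 0.91 [217. 348.] [ 0.56  -0.057  0.126]
rim5_press scene 0.8 [206. 313.] [ 0.502 -0.06   0.126]
rim5_press scene 0.42 [286. 230.] [ 0.761 -0.007  0.126]
rim5_press top 0.83 [246. 345.] [ 0.501 -0.052  0.126]
rim5_press top 0.56 [262. 381.] [ 0.471 -0.124  0.126]
1.5 [ 0.179 -0.651  0.219] [[ 0.964  0.265  0.   ]
 [ 0.265 -0.964  0.   ]
 [ 0.    -0.    -1.   ]] [ 0.357  0.656 -0.872]
```

View pics/top.png

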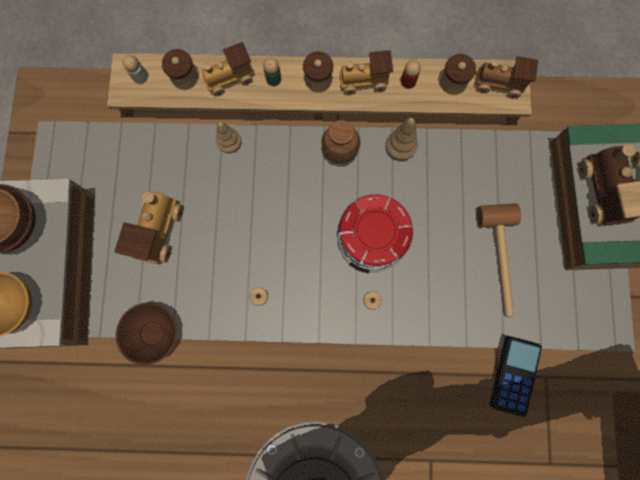

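View pics/a.png

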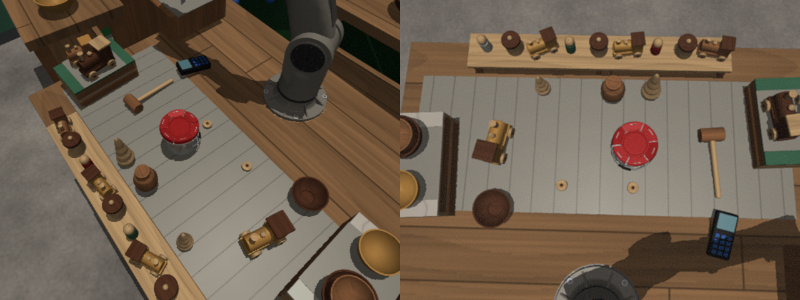

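Top view: pail lid at about (230, 376), that is (0.536, -0.114), and both views agree on this. The mallet, trees and vase are clear of a straight approach. I'm moving over the lid with the jaws shut.

>>> jog_arm(
  series=[0.012,-0.0105,0,0,0,0,0.024,-0.021,0,0,0,0,0.025,-0.022,0,0,0,0,0.025,-0.022,0,0,0,0,0.025,-0.022,0,0,0,0,0.025,-0.022,0,0,0,0,0.025,-0.022,0,0,0,0,0.025,-0.022,0,0,0,0,0.025,-0.022,0,0,0,0,0.025,-0.022,0,0,0,0,0.025,-0.022,0,0,0,0,0.025,-0.022,0,0,0,0,0.025,-0.022,0,0,0,0,0.025,-0.022,0,0,0,0,0.025,-0.022,0,0,0,0,0.025,-0.022,0,0,0,0,0.025,-0.022,0,0,0,0,0.025,-0.022,0,0,0,0,0.025,-0.021,0,0,0,0,0.025,-0.0175,0,0,0,0],
  jaw=0,
)

```text
time_s: 3.17
position: [0.5364, -0.1129, 0.2198]
orientation: [[0.964, 0.266, 0.0], [0.266, -0.964, 0.0], [0.0, 0.0, -1.0]]
contact_force: [0.4, -0.6, -0.4]
opening: 0.0007
grip_force: 0.0
```

```bash
python3 - <<'E'
from h import *
np.set_printoptions(precision=4,suppress=True)
info=arm.camera_info("wrist"); im=arm.capture("wrist")
P=[];A=[]
for k in range(6):
    for d in arm.landmark_of("wrist",f"rim{k}_press")[:1]:
        p=atz("wrist",d["at"],.124,info);print(k,round(d["score"],2),np.round(d["at"]),p);P.append(p);A.append(k)
s=arm.read_state();print(s["time_s"],s["position"],s["orientation"],s["contact_force"],s["opening"])
o,d=ray("wrist",(info["cy"],info["cx"]),info);print(o,d)
# red-mask
hsv=cv2.cvtColor(im,cv2.COLOR_RGB2HSV);m=((hsv[...,0]<8)|(hsv[...,0]>172))&(hsv[...,1]>150)&(hsv[...,2]>60)
rr,cc=np.nonzero(m);print(rr.min(),rr.max(),cc.min(),cc.max())
save("w1.png",im)
E
```

```text
1 0.63 [263.  92.] [0.4706 0.0671 0.124 ]
2 0.94 [211. 399.] [ 0.5784 -0.1634  0.124 ]
3 0.74 [157. 331.] [ 0.6019 -0.1055  0.124 ]
4 0.63 [194. 251.] [ 0.5615 -0.0572  0.124 ]
5 0.66 [273. 241.] [ 0.5007 -0.0629  0.124 ]
3.5167 [ 0.5352 -0.116   0.2195] [[ 0.9645  0.264  -0.0002]
 [ 0.264  -0.9645 -0.0004]
 [-0.0003  0.0003 -1.    ]] [-0.963  -0.8241  0.2123] 0.000609190382423111
[ 0.614  -0.0917  0.3845] [-0.2678 -0.0744 -0.9606]
138 322 222 414
```

View pics/w1.png

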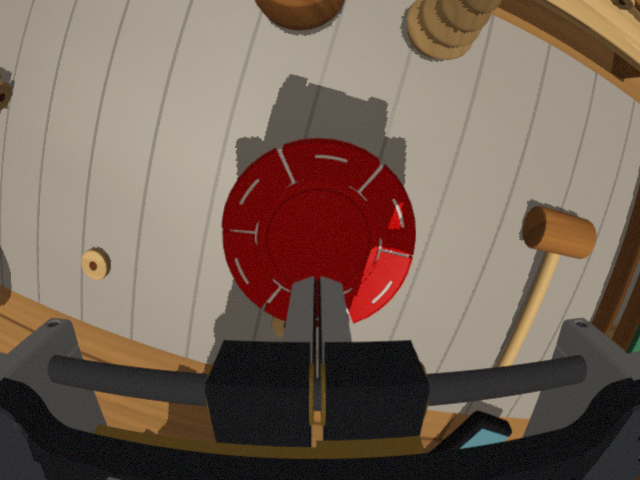

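The wrist view shows the lid centred near (232, 320). The pale press lines are at (157,331), (211,399), (292,381), (271,240) and (190,250), and the sixth is hidden behind the fingers. The fit gives centre (0.5385, -0.1135) and yaw about 157°. Next I press rim3.

>>> jog_arm(
  series=[0.022,0.0026,0,0,0,0,0.022,0.0026,0,0,0,0,0.0223,0.0026,0.01,0,0,0,0,0,0.02,0,0,0,0,0,0.02,0,0,0,0,0,0.015,0,0,0,0,0,0.008,0,0,0,0,0,0.003,0,0,0,0,0,0.003,0,0,0,0,0,0.003,0,0,0,0,0,0.002,0,0,0,0,0,0.002,0,0,0,0,0,0,0,0,0,0,0,0,0,0,0],
)

```text
time_s: 4.68
position: [0.6023, -0.105, 0.1342]
orientation: [[0.964, 0.265, 0.001], [0.265, -0.964, -0.0], [0.001, 0.001, -1.0]]
contact_force: [0.0, -2.2, 4.2]
opening: 0.0004
grip_force: 2.4
```

>>> jog_arm(
  series=[0,0,0.0015,0,0,0,0,0,0.0015,0,0,0,0,0,0,0,0,0],
)

```text
time_s: 4.93
position: [0.6042, -0.1048, 0.1335]
orientation: [[0.964, 0.266, 0.006], [0.266, -0.964, -0.001], [0.005, 0.002, -1.0]]
contact_force: [-2.5, -0.8, 27.7]
opening: 0.0002
grip_force: 14.5
```

>>> jog_arm(
  series=[0,0,-0.01,0,0,0,0,0,-0.01,0,0,0,-0.0133,0.0163,0,0,0,0,-0.013,0.0163,0,0,0,0,-0.013,0.0163,0,0,0,0,0,0,0,0,0,0,0,0,0.0075,0,0,0,0,0,0.0025,0,0,0,0,0,0.0025,0,0,0,0,0,0.002,0,0,0,0,0,0.002,0,0,0,0,0,0.002,0,0,0,0,0,0,0,0,0,0,0,0,0,0,0],
)

```text
time_s: 6.1
position: [0.5782, -0.1621, 0.1337]
orientation: [[0.964, 0.266, 0.002], [0.266, -0.964, -0.001], [0.002, 0.001, -1.0]]
contact_force: [-4.1, -2.1, 24.9]
opening: 0.0004
grip_force: 12.6
```

>>> jog_arm(
  series=[0,0,-0.009,0,0,0,0,0,-0.01,0,0,0,-0.021,-0.003,0,0,0,0,-0.021,-0.003,0,0,0,0,-0.0205,-0.0028,0,0,0,0,0,0,0,0,0,0,0,0,0.008,0,0,0,0,0,0.0025,0,0,0,0,0,0.0025,0,0,0,0,0,0.002,0,0,0,0,0,0.002,0,0,0,0,0,0.0015,0,0,0,0,0,0,0,0,0,0,0,0,0,0,0],
)

```text
time_s: 7.27
position: [0.5152, -0.1703, 0.1338]
orientation: [[0.964, 0.266, 0.001], [0.266, -0.964, -0.0], [0.001, 0.001, -1.0]]
contact_force: [-9.6, 0.8, 27.8]
opening: 0.0003
grip_force: 14.2
```

>>> jog_arm(
  series=[0,0,-0.009,0,0,0,0,0,-0.01,0,0,0,-0.008,-0.02,0,0,0,0,-0.008,-0.02,0,0,0,0,-0.0073,-0.0187,0,0,0,0,0,0,0,0,0,0,0,0,0.004,0,0,0,0,0,0.004,0,0,0,0,0,0.0025,0,0,0,0,0,0.0025,0,0,0,0,0,0.002,0,0,0,0,0,0.002,0,0,0,0,0,0.0015,0,0,0,0,0,0,0,0,0,0,0,0,0,0,0],
)

```text
time_s: 8.52
position: [0.4764, -0.1203, 0.1338]
orientation: [[0.964, 0.265, 0.0], [0.265, -0.964, -0.0], [0.0, 0.0, -1.0]]
contact_force: [-7.6, 0.7, 21.3]
opening: 0.0007
grip_force: 10.6
```

>>> jog_arm(
  series=[0,0,-0.009,0,0,0,0,0,-0.01,0,0,0,0.013,-0.0163,0,0,0,0,0.013,-0.0163,0,0,0,0,0.0128,-0.0163,0,0,0,0,0,0,0,0,0,0,0,0,0.004,0,0,0,0,0,0.004,0,0,0,0,0,0.0025,0,0,0,0,0,0.0025,0,0,0,0,0,0.002,0,0,0,0,0,0.002,0,0,0,0,0,0.0015,0,0,0,0,0,0,0,0,0,0,0,0,0,0,0],
)

```text
time_s: 9.77
position: [0.5006, -0.0629, 0.134]
orientation: [[0.964, 0.265, -0.0], [0.265, -0.964, -0.0], [-0.0, 0.0, -1.0]]
contact_force: [-5.5, -1.4, 12.4]
opening: 0.0003
grip_force: 6.3
```

>>> jog_arm(
  series=[0,0,-0.009,0,0,0,0,0,-0.01,0,0,0,0.021,0.003,0,0,0,0,0.021,0.003,0,0,0,0,0.0205,0.0028,0,0,0,0,0,0,0,0,0,0,0,0,0.004,0,0,0,0,0,0.004,0,0,0,0,0,0.003,0,0,0,0,0,0.0025,0,0,0,0,0,0.0025,0,0,0,0,0,0.002,0,0,0,0,0,0.0015,0,0,0,0,0,0,0,0,0,0,0,0,0,0,0],
)

```text
time_s: 11.02
position: [0.5632, -0.0544, 0.134]
orientation: [[0.964, 0.265, 0.001], [0.265, -0.964, -0.0], [0.001, 0.0, -1.0]]
contact_force: [-5.5, 1.5, 17.5]
opening: 0.0004
grip_force: 8.7
```

>>> jog_arm(
  series=[0,0,-0.01,0,0,0,0,0,-0.02,0,0,0,0,0,-0.02,0,0,0,0,0,-0.02,0,0,0,0,0,-0.02,0,0,0,-0.02,0,-0.01,0,0,0,-0.02,0,0,0,0,0,-0.02,0,0,0,0,0,-0.02,0,0,0,0,0,-0.02,0,0,0,0,0,-0.02,0,0,0,0,0,0,0,0,0,0,0],
)

```text
time_s: 12.02
position: [0.4444, -0.0877, 0.2332]
orientation: [[0.965, 0.264, -0.001], [0.264, -0.965, -0.001], [-0.001, 0.001, -1.0]]
contact_force: [1.3, -0.0, 0.6]
opening: 0.0003
grip_force: 0.0
```

```bash
python3 - <<'E'
from h import *
np.set_printoptions(precision=4,suppress=True)
info=arm.camera_info("wrist"); im=arm.capture("wrist")
for k in range(6):
    for d in arm.landmark_of("wrist",f"rim{k}_press")[:1]:
        print(k,round(d["score"],2),np.round(d["at"]),atz("wrist",d["at"],.12,info))
s=arm.read_state();print(s["time_s"],s["position"],s["contact_force"])
top=arm.capture("top");d=arm.landmark_of("top","pail")[0];print(d["at"],atz("top",d["at"],0))
r,c=map(int,proj("wrist",np.array([.5385,-.1135,.12]),info))
a=cv2.resize(im[max(r-110,0):r+110,max(c-120,0):c+120],None,fx=2,fy=2,interpolation=3)
b=cv2.resize(top[185:285,320:430],None,fx=2.9,fy=2.9,interpolation=3)
H=max(a.shape[0],b.shape[0]);o=np.zeros((H,a.shape[1]+b.shape[1],3),np.uint8);o[:a.shape[0],:a.shape[1]]=a;o[:b.shape[0],a.shape[1]:]=b
save("f.png",o)
E
```

```text
0 0.65 [214. 366.] [ 0.4739 -0.1193  0.12  ]
1 0.69 [181. 443.] [ 0.516  -0.1704  0.12  ]
2 0.86 [101. 460.] [ 0.5806 -0.1647  0.12  ]
3 0.96 [ 46. 399.] [ 0.6055 -0.1078  0.12  ]
4 0.71 [ 82. 316.] [ 0.5603 -0.0556  0.12  ]
5 0.75 [163. 302.] [ 0.4985 -0.0621  0.12  ]
12.3667 [ 0.448  -0.086   0.2329] [-0.7998 -0.1754  0.3882]Traceback (most recent call last):
  File "<stdin>", line 8, in <module>
IndexError: list index out of range
```

The pail has not shifted: the centre is still (0.539, -0.113). I'll look at the rim.

```bash
python3 - <<'E'
from h import *
im=arm.capture("wrist");sc=arm.capture("scene")
a=cv2.resize(im[10:250,270:490],None,fx=2,fy=2,interpolation=3)
b=cv2.resize(sc[150:270,230:345],(345,360),interpolation=3)
o=np.zeros((480,785,3),np.uint8);o[:480,:440]=a;o[:360,440:]=b
save("f.png",np.clip(o*1.6,0,255).astype(np.uint8))
E
```

```text
(no output)
```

View pics/f.png

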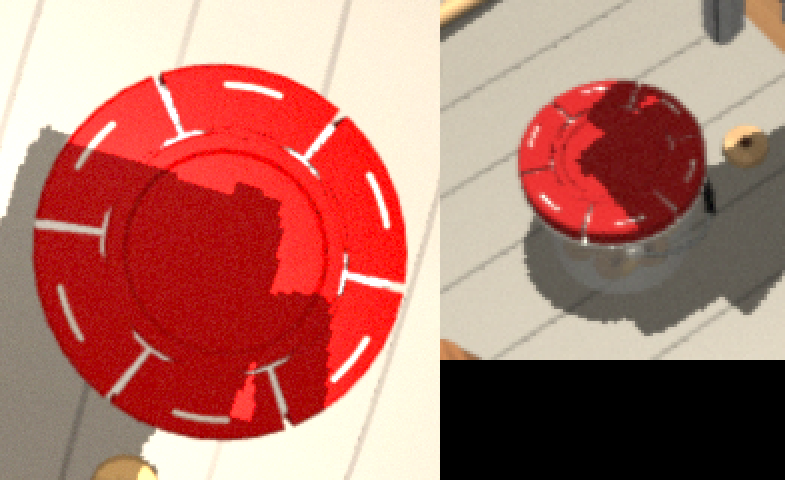

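The six sections look level all round the lid. Each press reached the hard stop at 120 mm, and the hand is clear, so I'm handing in.

```bash
python3 -c "
from cell import arm
print(arm.finish_job())"
```

```text
the job is handed in; nothing more can be done
None
```

I pressed all six rim sections down to their hard stop at about 120 mm, the rim looked level in the last pictures, and I handed the job in at about 12.5 s with the hand clear and the pail where it was; no verdict came back.

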